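# Make up a wrapping-rod kit from a rack with a keeper bar

### The job

Make up the kit tray for the next leaf-print bundle: it takes one thin, one middle and one thick wrapping rod of the tray's own length, each laid in the notches cut for its thickness. Two of them are in the rod rack under the keeper bar, so lift the bar out of its two forked brackets and lay it aside first; the third lies on the table. Leave the rod that is too long in the rack and the short offcut where it lies, and at the end set the keeper bar back home in both brackets.

Things in the scene. Friction and masses are not known exactly. Their poses are not given: they have to be found in the camera images.
- rod_rack: Rod rack, fixed: board 124 x 166 mm, origin centre underside, x along the rods. Crosspieces at x -48, +48 have 3 notches at y -52, 0, +52, floor 36 wide at z 18, teeth to z 32; board top z 6. Thin, thick, long rod lie in them in any order. Forked steel brackets open upward at x +48, y -80 and +80: seat z 48, prongs to z 66, gap 27. Table is bare at x -140 to -95 for the bar.
- keeper_bar: Keeper bar: dark wooden batten 184 mm long (its y), 14 wide (x), 14 high; on top in the middle a raised grip 56 x 14 mm, top at z 36. Origin centre of underside. Loose, about 80 g. Starts across the rods in the two brackets, origin at rack (48, 0, 48) mm, its y along rack y. Take it by the grip, closing along its x. Stands steadily on its underside on the table.
- kit_tray: Kit tray, wood, fixed, 152 (x) x 156 (y) mm, origin centre underside; end boards 136 mm apart inside, to z 32. Notched crosspieces at x -42, +42; rods lie along x, centred. Beds: thin rod y -51 (notch floor 19 wide), middle y -6 (27), thick y +47 (35); floor z 18, teeth to z 32, notches 5 mm wider a side at the mouth; board top z 6. 27 mm between rods: open fingers only 8 mm a side.
- thin_rod: Thin wrapping rod, plain light wood, eight-sided, 12 mm across flats, 120 mm long along its x. Origin on its axis, at mid-length (centre of the rod). Starts in a notch of the rack, 20 g. Belongs in the tray.
- middle_rod: Middle wrapping rod, same wood, eight-sided, 20 mm across flats, 120 mm long along its x. Origin on its axis, at mid-length (centre of the rod). Starts lying on the table, 35 g. Belongs in the tray.
- thick_rod: Thick wrapping rod, same wood, eight-sided, 28 mm across flats, 120 mm long along its x. Origin on its axis, at mid-length (centre of the rod). Starts in a notch of the rack, 60 g. Belongs in the tray.
- long_rod: Look-alike: rod 20 mm across flats but 170 mm long, too long for the tray. Origin on its axis, at mid-length (centre of the rod). Starts in a notch of the rack and stays there.
- offcut: Look-alike: offcut 20 mm across flats but only 70 mm long, on the table. Origin on its axis, at mid-length (centre of the rod). Stays where it lies.

How it is judged:
By the outcome, as a careful person would: the job done as asked, in the order asked, and still so for the second after the job is handed in, with the robot touching nothing.
It also fails if it takes over 139 s, if anything falls off the work surface, if the arm or the gripper's body presses on something with over 40 N, if the wrist force passes 120 N, or if a joint passes its speed limit or range.

### The arm

A 6-joint arm with a two-finger parallel gripper is mounted at the origin on a cart in front of the work surface, level with it; the furniture and walls round the work are solid. World frame = base frame: x ahead of the robot, y to its left, z up, the work surface at z = 0. Lengths are in m, angles in rad, forces in N, time in s.
With the tool pointing down it reaches from about 0.275 to 0.725 m from the base axis. Payload 15.9 kg.
Tool frame: the origin (TCP) lies at the very end of the fingers, on their centre line; the grasp point (between the pads) lies 19 mm behind it (env.grip_point_offset is the distance from the TCP to the grasp point, in m); z points along the fingers, x is the direction in which the jaws open and shut, and the axes are right-handed (so a half turn about z gives the same grasp; the last joint's range is limited). The gripper opens to 85 mm and grips with 20 to 120 N. Pads are 22 mm wide; open, the fingers measure 114 mm over their backs; the gripper's body (76 mm by 85 mm) begins 54 mm behind the grasp point. The pads swing forward as they close: fully open they stand 13 mm farther back than shut.
Start: joints at [1.276, 0.213, -0.034, 1.323, 0, 1.571], TCP at [0.145, 0.478, 0.192] pointing down, gripper open.
Joint ranges: [-2.98, 2.98], [-0.74, 1.72], [-1.14, 1.35], [-2.1, 2.04], [-1.57, 1.44], [-3.14, 3.14]. Speed limits (rad/s): [1.89, 1.89, 2.39, 2.57, 3.14, 3.14].

### API

Orientations are given as a 3x3 rotation matrix whose columns are the frame's x, y, z axes.
In Python, from workcell import env, snapshot, camera_model, job, regions_of gives the robot as it stands.
- The arm moves only by the shell command python3 -m handwheel 'ROWS' [OPENING] [FORCE]. ROWS is JSON, a list of rows, each a list of 4 numbers: the shift along the tool's x, y, z in m, then the turn about the tool's z in units of 5 degrees (1.0 is 5 degrees). A call has 1 to 12 rows; each row is the pose to reach, as a shift and turn from the pose commanded when the call began, along the tool's axes at that moment; what a row does not reach only later rows make up. A row lasts 1/12 s, in which the tool goes at most 41.7 mm and 7.16 degrees, less where a joint would pass 70% of its speed; a pose out of reach is approached as far as the arm can. A call with a gripper value outside its range is refused whole. OPENING is the finger opening in m, from 0 to 0.0854, set as the call begins (- or left out, the last holds). The fingers move at their own pace and stop on an object; FORCE is the grip in N (left out, the last holds). Time passes only in rows, so rows that repeat a pose let the fingers close. It gives the time, the measured TCP pose, the force and the opening at its end, in the units of the state.
- env.state(): the state, without advancing time (a new reading comes with each control period).
- snapshot(name): name is "side" or "top"; returns the picture (420x560x3 uint8, red, green, blue); there is no depth.
- camera_model(name): a dict with "fx", "fy", "cx", "cy" (pixels), "cam_to_world" (4x4, takes a point from camera to world coordinates). Camera axes: x right, y down, z forward; pixel columns grow to the right and rows downward; lengths in m; the calibration is good to about 2 mm. A picture is of the moment at which its call begins. camera_model takes no time and is no camera call.
- job.close_job(): hands the job in, once; it reports no verdict.
Trained networks look in the newest picture that a camera, given by its name, has taken for a name from the list of things; names that differ only in an ending like _2 or _b are one class to them, and where a whole thing is asked for, a point or a joint stands for the part that bears it (a point fixed in the world has none). Each returns a list of dicts, best first, with "conf" (0 to 1); they miss things now and then, are a little off and sometimes report something else, mostly with a low value. They report only what shows in the picture. A call takes as long as a camera call.
- regions_of(camera, name): "pixels" (420x560 bool, what is visible of it) and "bbox" ([left, top, right, bottom] in pixels, round what is visible of it).
The state is a dict: "time": time; "joint_positions": joint angles; "joint_vel": joint speeds; "joint_torque": joint torques, N m; "ee_pos": TCP position; "orientation": TCP orientation; "wrist_force": force on the tool from outside, world axes, zero at the start; "moment": the same for the moment, N m; "finger_gap": finger opening in m.
Only numpy, scipy, OpenCV 4.12 (cv2) and the standard library are available. Lean on these libraries where they do the work, as an engineer would, in place of code of your own. Each camera call takes 0.05 s, during which the arm holds its last target. There are 200 camera calls.

## Working session

There is one attempt and no reset: what is moved stays moved. The work goes in short steps, Python scripts to look and compute and a shell command to move; the robot and the scene stay as the last step left them, time stands still between calls to the robot, and variables do not carry over. Pictures are saved under pics/ and viewed, about 12 in all and at most 16, crops included, and the job is handed in when it is done.

```bash
ls; mkdir -p pics
python3 - <<'E'
from workcell import env, snapshot, camera_model, regions_of
import cv2,numpy as np
s=env.state();print(s['time'],s['ee_pos'],np.round(s['orientation'],3).tolist(),s['finger_gap'],s['wrist_force'],env.grip_point_offset)
for n in('top','side'):
    cv2.imwrite(f'pics/{n}0.png',snapshot(n)[:,:,::-1])
    m=camera_model(n);print(n,m['fx'],m['cx'],m['cy'],np.round(m['cam_to_world'],3).tolist())
    for t in ('rod_rack','keeper_bar','kit_tray','thin_rod','middle_rod','thick_rod','long_rod','offcut'):
        print(t,[(round(float(r['conf']),2),[int(v) for v in r['bbox']]) for r in regions_of(n,t)][:3])
E
```

```text
pics
0.0 [0.14515536 0.47805368 0.19161223] [[0.291, 0.957, -0.0], [0.957, -0.291, -0.001], [-0.001, 0.0, -1.0]] 0.08518313042231933 [-0.82831242 -0.31971271  0.00181314] 0.0187
top 537.0321578286209 287.47060975080524 211.18148320251072 [[0.001, -0.996, 0.087, 0.403], [-1.0, -0.002, -0.003, 0.009], [0.003, -0.087, -0.996, 1.311], [0.0, 0.0, 0.0, 1.0]]
rod_rack []
keeper_bar [(0.59, [134, 168, 213, 180])]
kit_tray [(0.8, [389, 205, 474, 287])]
thin_rod [(0.6, [173, 181, 184, 219])]
middle_rod [(0.62, [331, 224, 341, 270])]
thick_rod [(0.94, [191, 175, 206, 220])]
long_rod [(0.67, [149, 159, 163, 231])]
offcut [(0.5, [266, 233, 277, 264])]
side 518.0360166223091 279.30400650258497 218.78063045129213 [[-0.977, -0.098, 0.191, 0.258], [-0.215, 0.438, -0.873, 1.263], [0.001, -0.893, -0.449, 0.677], [0.0, 0.0, 0.0, 1.0]]
rod_rack [(0.62, [209, 237, 276, 301])]
keeper_bar [(0.88, [213, 236, 239, 279])]
kit_tray [(0.86, [304, 166, 361, 195])]
thin_rod [(0.65, [227, 267, 276, 274])]
middle_rod [(0.71, [304, 204, 342, 216]), (0.2, [202, 272, 282, 290])]
thick_rod []
long_rod [(0.97, [203, 270, 279, 290]), (0.42, [211, 236, 241, 281])]
offcut [(0.61, [302, 231, 327, 243])]
```

Run:
```python
import cv2
a=cv2.imread('pics/top0.png')[120:330,90:510]
cv2.imwrite('pics/top0c.png',cv2.resize(a,(800,400),interpolation=cv2.INTER_CUBIC))
```

```text
(no output)
```

View pics/top0c.png

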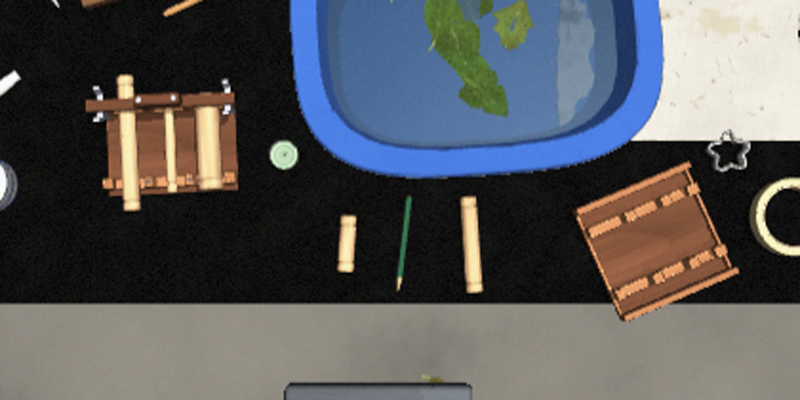

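View pics/side0.png

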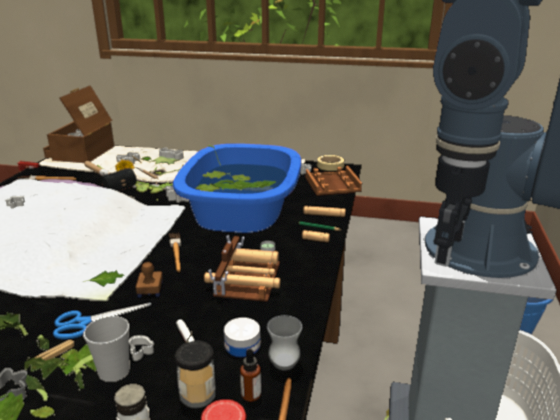

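The top view shows the rack at upper left with the bar across its far end, and from left to right the long, thin and thick rods. The offcut is at crop (347,243), the middle rod at (471,245) and the tray at (657,242). The side view agrees. I'll zoom in on the rack and tray for their poses.

```bash
cat > h.py <<'E'
from workcell import env, snapshot, camera_model, job, regions_of
import cv2,numpy as np
def px2w(n,uv,z):
    m=camera_model(n);T=np.array(m['cam_to_world'])
    uv=np.atleast_2d(uv).astype(float)
    d=np.c_[(uv[:,0]-m['cx'])/m['fx'],(uv[:,1]-m['cy'])/m['fy'],np.ones(len(uv))]@T[:3,:3].T
    return T[:3,3]+d*((z-T[2,3])/d[:,2])[:,None]
def w2px(n,P):
    m=camera_model(n);T=np.array(m['cam_to_world'])
    c=(np.atleast_2d(P)-T[:3,3])@T[:3,:3]
    return np.c_[c[:,0]/c[:,2]*m['fx']+m['cx'],c[:,1]/c[:,2]*m['fy']+m['cy']]
def rect(n,t,z,k=0):
    R=regions_of(n,t)
    if not R: print(t,'none');return
    p=np.argwhere(R[k]['pixels'])[:,::-1]
    w=px2w(n,p,z)[:,:2].astype(np.float32)
    r=cv2.minAreaRect(w*1000)
    c,sz,a=r
    if sz[0]<sz[1]: a+=90;sz=sz[::-1]
    print(t,'conf',round(float(R[k]['conf']),2),'centre',np.round(c,1),'LxW',np.round(sz,1),'long-axis deg',round((a+90)%180-90,1))
def crop(n,img,x0,y0,x1,y1,s,f):
    cv2.imwrite(f,cv2.resize(img[y0:y1,x0:x1],None,fx=s,fy=s,interpolation=cv2.INTER_CUBIC))
def frame(x,y,deg,P):
    a=np.radians(deg);P=np.array(P,float);Q=P.copy()
    Q[:,0]=x+np.cos(a)*P[:,0]-np.sin(a)*P[:,1];Q[:,1]=y+np.sin(a)*P[:,0]+np.cos(a)*P[:,1];return Q
def go(x,y,deg):
    """shift for the handwheel in tool axes to reach TCP x,y with jaw axis at deg (mod 180)"""
    s=env.state();R=np.array(s['orientation']);d=R.T@np.array([x-s['ee_pos'][0],y-s['ee_pos'][1],0])
    cur=np.degrees(np.arctan2(R[1,0],R[0,0]));t=(deg-cur+90)%180-90
    print('ee',np.round(s['ee_pos'],4),'jaw deg',round(cur,1),'shift mm',np.round(d*1000,1),'turn units',round(-t/5,2),'(or',round(-(t-180*np.sign(t))/5,2),') j6',round(s['joint_positions'][5],2),'t',round(s['time'],2))
E
python3 - <<'E'
from h import *
im=snapshot('top')[:,:,::-1]
for t,z in [('keeper_bar',.08),('kit_tray',.03),('thin_rod',.03),('middle_rod',.01),('thick_rod',.04),('long_rod',.035),('offcut',.01)]: rect('top',t,z)
a=cv2.resize(im[155:240,130:220],None,fx=4.4,fy=4.4,interpolation=cv2.INTER_CUBIC)
b=cv2.resize(im[200:285,386:476],None,fx=4.4,fy=4.4,interpolation=cv2.INTER_CUBIC)
cv2.imwrite('pics/z1.png',np.hstack([a,b]))
E
```

```text
keeper_bar conf 0.72 centre [599.2 268.1] LxW [180.5  18.9] long-axis deg -87.0
kit_tray conf 0.66 centre [ 430.2 -342.1] LxW [160.1 154. ] long-axis deg -66.8
thin_rod conf 0.6 centre [544.4 265.3] LxW [101.8  11.6] long-axis deg 3.0
middle_rod conf 0.73 centre [ 426.9 -114.8] LxW [118.2  20.4] long-axis deg 3.8
thick_rod conf 0.8 centre [547.  215.2] LxW [104.5  29.9] long-axis deg 4.2
long_rod conf 0.9 centre [554.9 316.6] LxW [167.7  22.8] long-axis deg 4.6
offcut conf 0.74 centre [427.8  43.2] LxW [68.5 20.2] long-axis deg -3.1
```

View pics/z1.png

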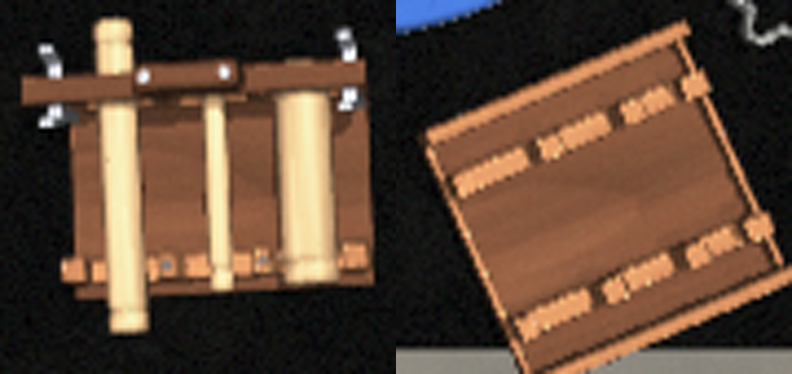

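Run:
```python
from h import *
im=snapshot('top')[:,:,::-1]; sd=snapshot('side')[:,:,::-1]
S=4.8
def z(img,x0,y0,w,h,s): return cv2.resize(img[y0:y0+h,x0:x0+w],None,fx=s,fy=s,interpolation=cv2.INTER_CUBIC)
outs=[]
for deg in (23.2,203.2):
    a=z(im,389,203,82,82,S)
    for xs in (-.042,.042):
        for c,f,col in((-51,19,(255,0,0)),(-6,27,(0,255,0)),(47,35,(0,0,255))):
            for m,zz in((f/2,.018),(f/2+5,.032)):
                for sg in(-1,1):
                    P=[[xs+(-.008),(c+sg*m)/1000,zz],[xs+.008,(c+sg*m)/1000,zz]]
                    q=((w2px('top',frame(.4302,-.3421,deg,P))-[389,203]+.5)*S).astype(int)
                    cv2.line(a,tuple(map(int,q[0])),tuple(map(int,q[1])),col,1)
    outs.append(a)
b=z(sd,195,228,100,82,S)[:, :]
c=z(sd,300,160,66,40,6)
r2=np.zeros((200,787,3),np.uint8)
b=cv2.resize(b,(244,200));c=cv2.resize(c,(330,200))
r2[:,:244]=b;r2[:,250:580]=c
top=np.hstack(outs);r2=r2[:,:top.shape[1]]
print(top.shape)
cv2.imwrite('pics/z2.png',np.vstack([top[:, :787],r2[:,:787]]))
```

```text
(394, 788, 3)
```

View pics/z2.png

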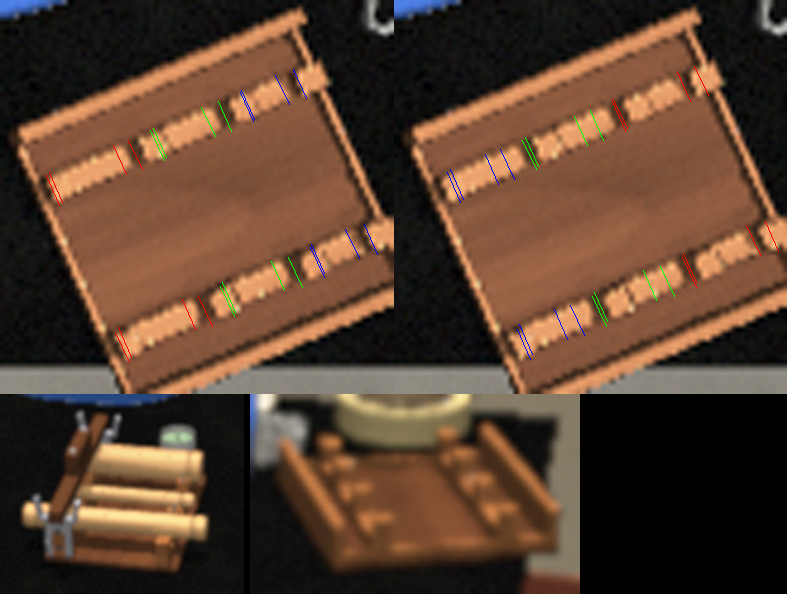

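Run:
```python
from h import *
print(px2w('top',[[130+184/4.4,155+75/4.4]],.084), px2w('top',[[130+22/4.4,155+91/4.4],[130+365/4.4,155+75/4.4]],.062))
g=px2w('top',[[130+184/4.4,155+75/4.4]],.084)[0]
go(g[0],g[1],3.5)
```

```text
[[0.600781   0.27237534 0.084     ]] [[0.59554209 0.36324817 0.062     ]
 [0.6045076  0.18052303 0.062     ]]
ee [0.1453 0.4784 0.1921] jaw deg 73.1 shift mm [-64.8 495.7   0. ] turn units 13.92 (or -22.08 ) j6 1.57 t 1.4
```

```bash
python3 -m handwheel '[[-5,40,0,1],[-10,80,0,2]]' 2>&1 | head -3; python3 -m handwheel '[[-0.065,0.496,0,14],[-0.065,0.496,0,14],[-0.065,0.496,0,14],[-0.065,0.496,0,14],[-0.065,0.496,0,14],[-0.065,0.496,0,14],[-0.065,0.496,0,14],[-0.065,0.496,0,14],[-0.065,0.496,0,14],[-0.065,0.496,0,14],[-0.065,0.496,0,14],[-0.065,0.496,0,14]]' 0.06 40
```

```text
time: 1.57
ee_pos: [0.221, 0.4447, 0.1921]
orientation: [[0.452, 0.892, -0.0], [0.892, -0.452, 0.0], [0.0, -0.0, -1.0]]
time: 2.57
ee_pos: [0.6356, 0.1607, 0.1921]
orientation: [[0.993, -0.121, 0.0], [-0.121, -0.993, 0.0], [0.0, -0.0, -1.0]]
wrist_force: [0.5, 0.5, -0.0]
finger_gap: 0.0599
```

My first call was a typo: I wrote millimetre values where metres were expected. The rate limit kept it harmless, with the tool still high up, so I'll work out the move again from here.

```bash
python3 -c "
from h import *
go(.6003,.272,3)"
```

```text
ee [0.6356 0.1607 0.1921] jaw deg -6.9 shift mm [ -48.5 -106.2    0. ] turn units -1.99 (or 34.01 ) j6 1.94 t 2.57
```

```bash
python3 -m handwheel '[[-0.016,-0.035,0,-0.7],[-0.032,-0.07,0,-1.4],[-0.0485,-0.106,0,-2],[-0.0485,-0.106,0.03,-2],[-0.0485,-0.106,0.06,-2],[-0.0485,-0.106,0.06,-2]]' 0.06 40
python3 - <<'E'
from h import *
go(.6003,.272,3)
im=snapshot('top')[:,:,::-1];s=snapshot('side')[:,:,::-1]
a=cv2.resize(im[140:240,120:240],(480,400),interpolation=2)
b=cv2.resize(s[180:310,180:300],(369,400),interpolation=2)
cv2.imwrite('pics/a1.png',np.hstack([a,b])[:, :800])
E
```

```text
time: 3.07
ee_pos: [0.5957, 0.2728, 0.1263]
orientation: [[0.998, 0.055, -0.007], [0.055, -0.998, -0.003], [-0.008, 0.003, -1.0]]
wrist_force: [-1.2, -0.8, -0.9]
finger_gap: 0.0603
ee [0.5957 0.2728 0.1263] jaw deg 3.2 shift mm [ 4.5  1.  -0. ] turn units 0.03 (or -35.97 ) j6 1.94 t 3.07
```

View pics/a1.png

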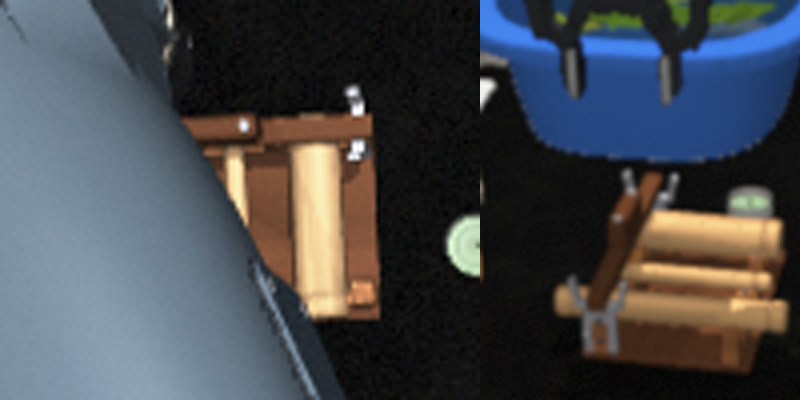

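The side view has the fingertips at crop (572,100) and (668,100), above the bar's grip at about (632,205). I'll go down, close and lift.

```bash
python3 -m handwheel '[[0,0,0,0],[0,0,0.025,0],[0,0,0.05,0],[0,0,0.07,0],[0,0,0.076,0],[0,0,0.076,0],[0,0,0.076,0]]' 0.06 40; python3 -c "
from h import *
go(.6003,.272,3)"
```

```text
time: 3.75
ee_pos: [0.5998, 0.2736, 0.0581]
orientation: [[0.999, 0.054, 0.002], [0.054, -0.999, 0.001], [0.002, -0.001, -1.0]]
wrist_force: [-0.2, 0.7, 0.6]
finger_gap: 0.0597
ee [0.5998 0.2736 0.0581] jaw deg 3.1 shift mm [ 0.4  1.6 -0. ] turn units 0.02 (or -35.98 ) j6 1.94 t 3.75
```

```bash
python3 -m handwheel '[[0,0,0,0],[0,0,0,0],[0,0,0,0],[0,0,0,0],[0,0,0,0],[0,0,0,0],[0,0,0,0],[0,0,0,0]]' 0.0 40;python3 -m handwheel '[[0,0,-0.01,0],[0,0,-0.02,0],[0,0,-0.03,0],[0,0,-0.05,0],[0,0,-0.07,0],[0,0,-0.09,0],[0,0,-0.09,0],[0,0,-0.09,0]]'
```

```text
time: 4.42
ee_pos: [0.5987, 0.2734, 0.0561]
orientation: [[0.999, 0.054, -0.0], [0.054, -0.999, -0.0], [-0.0, 0.0, -1.0]]
wrist_force: [-1.2, -0.9, 0.4]
finger_gap: 0.0004
time: 5.08
ee_pos: [0.5997, 0.2738, 0.1482]
orientation: [[0.999, 0.054, 0.003], [0.054, -0.999, 0.001], [0.003, -0.001, -1.0]]
wrist_force: [-0.3, -0.1, -0.2]
finger_gap: 0.0001
```

Run:
```python
from h import *
s=snapshot('side')[:,:,::-1]
g=w2px('side',[[.5997,.2738,.148],[.5997,.2738,.056],[.600,.272,.084],[.5955,.363,.062],[.6045,.1805,.062]]);print(g)
S=5
b=cv2.resize(s[190:310,180:310],None,fx=S,fy=S,interpolation=2)
for p in (g-[180,190])*S: cv2.circle(b,(int(p[0]),int(p[1])),4,(0,0,255),-1)
cv2.imwrite('pics/a2.png',b)
```

```text
[[225.31336561 221.46133946]
 [227.10937314 256.63930166]
 [226.68836761 245.79885494]
 [216.4070355  275.09118782]
 [236.52935752 235.48265127]]
```

View pics/a2.png

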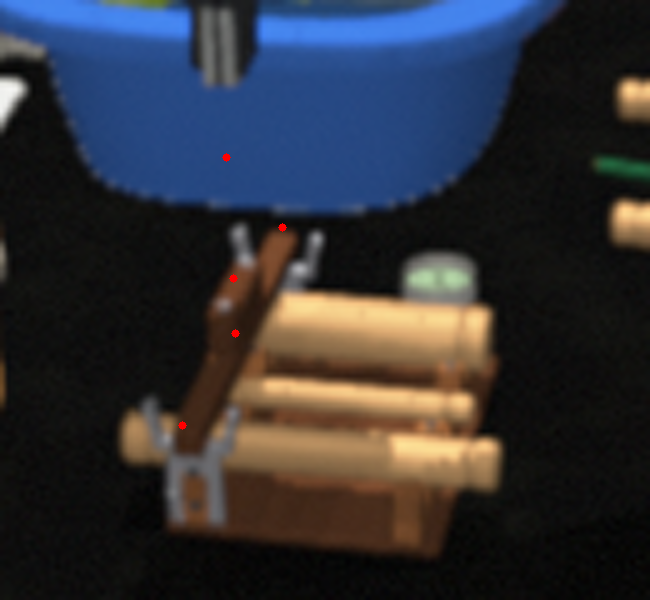

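Projecting the bar into the side view matches where it really is: the grip projects to crop (233,278), on the grip. The fingertips show at (220,85), though, while the reported TCP projects to (226,157). So the fingers are really about 35 mm higher than reported, which explains the empty close. I'll check with a second view lower down.

```bash
python3 -m handwheel '[[0,0,0.02,0],[0,0,0.04,0],[0,0,0.06,0],[0,0,0.08,0],[0,0,0.095,0],[0,0,0.105,0],[0,0,0.105,0],[0,0,0.105,0],[0,0,0.105,0]]' 0.06 40
python3 - <<'E'
from h import *
go(.6,.272,3)
e=env.state()['ee_pos'];print(env.state()['joint_positions'])
s=snapshot('side')[:,:,::-1]
g=w2px('side',[e,e+[0,0,.036]])
S=5
b=cv2.resize(s[190:310,180:310],None,fx=S,fy=S,interpolation=2)
for p in (g-[180,190])*S: cv2.circle(b,(int(p[0]),int(p[1])),4,(0,0,255),-1)
cv2.imwrite('pics/a3.png',b)
E
```

```text
time: 5.88
ee_pos: [0.5992, 0.2736, 0.0421]
orientation: [[0.999, 0.054, 0.001], [0.054, -0.999, 0.0], [0.001, -0.0, -1.0]]
wrist_force: [0.2, -0.7, 0.6]
finger_gap: 0.0602
ee [0.5992 0.2736 0.0421] jaw deg 3.1 shift mm [0.7 1.6 0. ] turn units 0.02 (or -35.98 ) j6 1.94 t 5.88
[4.28342736e-01 6.00134515e-01 1.58632433e-01 1.12817075e+00
 3.59238414e-06 1.94487620e+00]
```

View pics/a3.png

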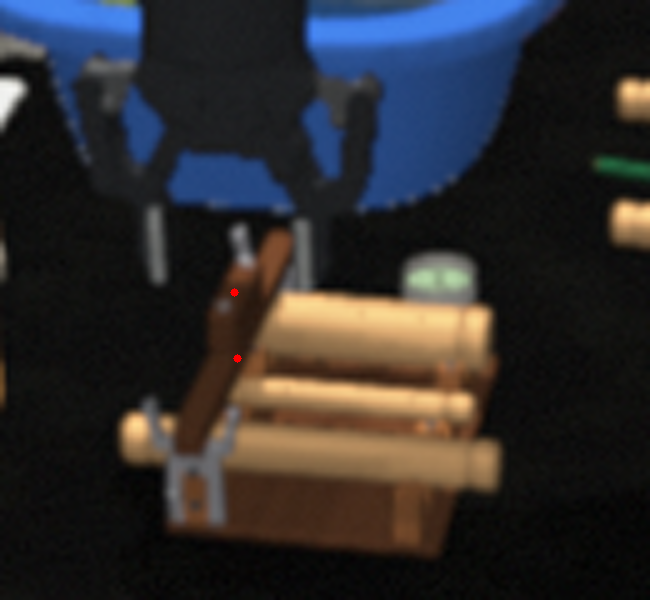

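Both tips (157,283) and (300,288) sit about 38 mm above the reported TCP again, and the force is zero. I'll take true z as reported plus 38 mm, go down another 22 mm and close, watching the force.

```bash
python3 -m handwheel '[[0,0,0.006,0],[0,0,0.012,0],[0,0,0.018,0],[0,0,0.022,0],[0,0,0.022,0],[0,0,0.022,0]]' 0.06 40; python3 -m handwheel '[[0,0,0,0],[0,0,0,0],[0,0,0,0],[0,0,0,0],[0,0,0,0],[0,0,0,0],[0,0,0,0],[0,0,0,0]]' 0.0 40
python3 - <<'E'
from h import *
e=env.state()['ee_pos']
s=snapshot('side')[:,:,::-1]
g=w2px('side',[e,e+[0,0,.038]])
S=5
b=cv2.resize(s[190:310,180:310],None,fx=S,fy=S,interpolation=2)
for p in (g-[180,190])*S: cv2.circle(b,(int(p[0]),int(p[1])),4,(0,0,255),-1)
cv2.imwrite('pics/a4.png',b)
E
```

```text
time: 6.43
ee_pos: [0.5985, 0.2733, 0.0188]
orientation: [[0.999, 0.054, -0.001], [0.054, -0.999, -0.0], [-0.001, 0.0, -1.0]]
wrist_force: [0.5, -0.3, 0.2]
finger_gap: 0.0599
time: 7.1
ee_pos: [0.5989, 0.2735, 0.0194]
orientation: [[0.999, 0.054, 0.0], [0.054, -0.999, 0.0], [0.0, -0.0, -1.0]]
wrist_force: [-0.7, -0.2, 5.6]
finger_gap: 0.0134
```

View pics/a4.png

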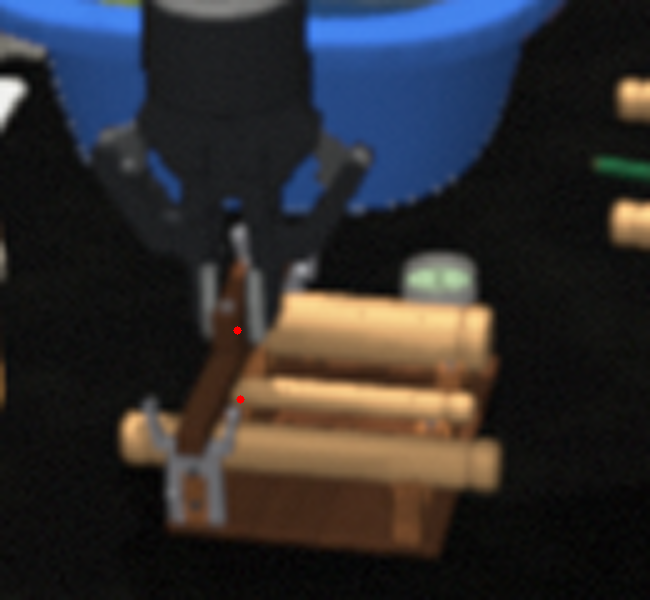

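The fingers close to 13.4 mm on the grip at crop (235,310), so the bar is held. Lift it, carry it 165 mm along −x and set it down.

```bash
python3 -m handwheel '[[0,0,-0.006,0],[0,0,-0.015,0],[0,0,-0.025,0],[0,0,-0.04,0],[0,0,-0.055,0],[0,0,-0.07,0],[-0.03,0,-0.07,0],[-0.06,0,-0.07,0],[-0.09,0,-0.07,0],[-0.12,0,-0.07,0],[-0.15,0,-0.07,0],[-0.165,0,-0.07,0]]' 0.0 40; python3 -m handwheel '[[0,0,0,0],[0,0,0.03,0],[0,0,0.06,0],[0,0,0.085,0],[0,0,0.1,0],[0,0,0.11,0],[0,0,0.114,0],[0,0,0.114,0]]'
```

```text
time: 8.15
ee_pos: [0.4313, 0.2641, 0.0902]
orientation: [[0.998, 0.055, -0.0], [0.055, -0.998, 0.0], [-0.0, -0.0, -1.0]]
wrist_force: [0.5, 0.1, 0.5]
finger_gap: 0.0135
time: 8.82
ee_pos: [0.4343, 0.2645, -0.0249]
orientation: [[0.999, 0.054, -0.0], [0.054, -0.999, -0.0], [-0.0, 0.0, -1.0]]
wrist_force: [-0.3, 0.2, -1.3]
finger_gap: 0.0133
```

```bash
python3 -m handwheel '[[0,0,0.002,0],[0,0,0.003,0],[0,0,0.003,0],[0,0,0.003,0]]'; python3 -c "
from h import *
s=snapshot('side')[:,:,::-1]
crop('side',s,180,190,340,310,4,'pics/a5.png')"
```

```text
time: 9.15
ee_pos: [0.4344, 0.2647, -0.0273]
orientation: [[0.999, 0.054, 0.001], [0.054, -0.999, 0.0], [0.001, -0.0, -1.0]]
wrist_force: [0.2, -0.2, -0.6]
finger_gap: 0.0133
```

View pics/a5.png

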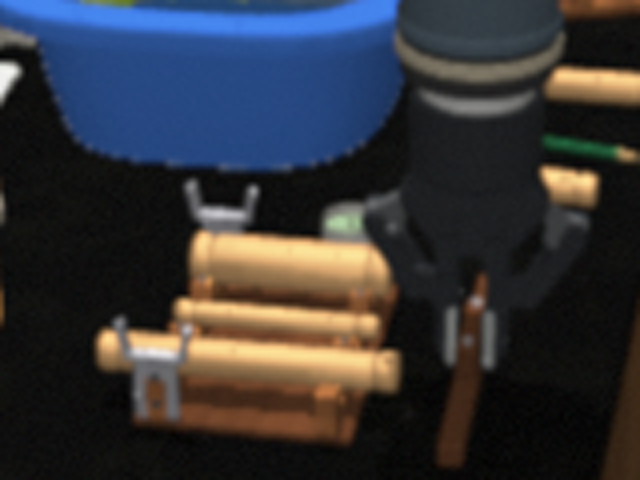

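The bar is clear of both brackets and hangs just in front of the rack, with its near end at crop (450,465). There's no contact force yet, so I'll lower in small steps.

```bash
for i in 1 2 3; do python3 -m handwheel '[[0,0,0.0015,0],[0,0,0.0015,0],[0,0,0.0015,0]]' | grep -E "ee_pos|wrist"; done
```

```text
ee_pos: [0.4346, 0.2647, -0.0287]
wrist_force: [-1.5, -1.0, 10.1]
ee_pos: [0.4346, 0.2648, -0.0289]
wrist_force: [-10.4, -6.1, 38.2]
ee_pos: [0.4346, 0.2651, -0.0302]
wrist_force: [-12.9, -5.9, 44.6]
```

```bash
python3 -m handwheel '[[0,0,-0.003,0],[0,0,-0.003,0],[0,0,-0.003,0]]'; python3 -m handwheel '[[0,0,0,0],[0,0,0,0],[0,0,0,0],[0,0,0,0],[0,0,-0.03,0],[0,0,-0.06,0],[0,0,-0.1,0],[0,0,-0.14,0],[0,0,-0.14,0]]' 0.06 40;  python3 - <<'E'
from h import *
snapshot('top')
for t,z in [('keeper_bar',.014),('middle_rod',.01),('offcut',.01),('thin_rod',.024),('thick_rod',.032)]: rect('top',t,z)
go(.4269,-.1148,93.8)
E
```

```text
time: 10.2
ee_pos: [0.4341, 0.2645, -0.0293]
orientation: [[0.999, 0.054, 0.0], [0.054, -0.999, 0.0], [0.0, -0.0, -1.0]]
wrist_force: [-0.8, -0.2, -0.6]
finger_gap: 0.0131
time: 10.95
ee_pos: [0.4369, 0.2662, 0.1176]
orientation: [[0.998, 0.054, 0.008], [0.054, -0.999, 0.005], [0.008, -0.004, -1.0]]
wrist_force: [1.3, 0.1, 0.5]
finger_gap: 0.0602
keeper_bar conf 0.69 centre [438.2 226.9] LxW [113.5  18.5] long-axis deg -86.2
middle_rod conf 0.67 centre [ 426.9 -114.9] LxW [123.9  25.6] long-axis deg 3.5
offcut conf 0.58 centre [428.8  43.2] LxW [70.2 20.4] long-axis deg -2.1
thin_rod conf 0.51 centre [551.2 266.7] LxW [119.3  12.9] long-axis deg 3.6
thick_rod conf 0.94 centre [556.4 216.1] LxW [122.3  31.5] long-axis deg 4.1
ee [0.4332 0.264  0.1093] jaw deg 3.1 shift mm [-26.8 377.9   0.5] turn units 17.86 (or -18.14 ) j6 2.06 t 11.25
```

```bash
python3 -m handwheel '[[0.02,0,-0.02,-1.4],[0.05,0.001,-0.03,-2.8],[0.08,0.002,-0.03,-4.2],[0.118,0.003,-0.03,-5.6],[0.118,0.003,-0.03,-7],[0.118,0.003,-0.03,-8.4],[0.118,0.003,-0.03,-9.8],[0.118,0.003,-0.03,-11.2],[0.118,0.003,-0.03,-12.6],[0.118,0.003,-0.03,-14],[0.118,0.003,-0.03,-15.4],[0.118,0.003,-0.03,-16.8]]' 0.032 40;python3 -m handwheel '[[0,0,0,-1.3],[0,0,0,-1.3],[0,0,0,-1.3]]'; python3 -c "
from h import *
go(.5514,.267,93.5)"
```

```text
time: 12.25
ee_pos: [0.5514, 0.2675, 0.1392]
orientation: [[0.044, 0.999, -0.002], [0.999, -0.044, -0.001], [-0.001, -0.002, -1.0]]
wrist_force: [-0.2, 0.0, 0.5]
finger_gap: 0.032
time: 12.5
ee_pos: [0.5515, 0.2676, 0.1396]
orientation: [[-0.059, 0.998, -0.002], [0.998, 0.059, -0.001], [-0.001, -0.002, -1.0]]
wrist_force: [0.2, -0.2, -0.7]
finger_gap: 0.032
ee [0.5515 0.2676 0.1396] jaw deg 93.4 shift mm [-0.6 -0.1  0. ] turn units -0.02 (or 35.98 ) j6 0.39 t 12.5
```

```bash
python3 -m handwheel '[[0,0,0.03,0],[0,0,0.06,0],[0,0,0.09,0],[0,0,0.115,0],[0,0,0.13,0],[0,0,0.14,0],[0,0,0.145,0],[0,0,0.145,0]]' | grep -vE "orient"; python3 -m handwheel '[[0,0,0.005,0],[0,0,0.01,0],[0,0,0.015,0],[0,0,0.018,0],[0,0,0.018,0]]'|grep -v orient;  python3 -m handwheel '[[0,0,0,0],[0,0,0,0],[0,0,0,0],[0,0,0,0],[0,0,0,0],[0,0,0,0]]' 0.0 30
```

```text
time: 13.17
ee_pos: [0.5515, 0.2677, -0.0051]
wrist_force: [-0.6, -1.1, -0.2]
finger_gap: 0.032
time: 13.58
ee_pos: [0.5516, 0.2677, -0.023]
wrist_force: [-0.5, -0.1, 0.6]
finger_gap: 0.0322
time: 14.08
ee_pos: [0.5521, 0.2679, -0.0221]
orientation: [[-0.063, 0.998, 0.0], [0.998, 0.063, 0.0], [0.0, 0.0, -1.0]]
wrist_force: [1.4, 0.7, 3.7]
finger_gap: 0.0108
```

Run:
```python
from h import *
s=snapshot('side')[:,:,::-1]
crop('side',s,180,190,340,310,4,'pics/a6.png')
```

```text
(no output)
```

View pics/a6.png

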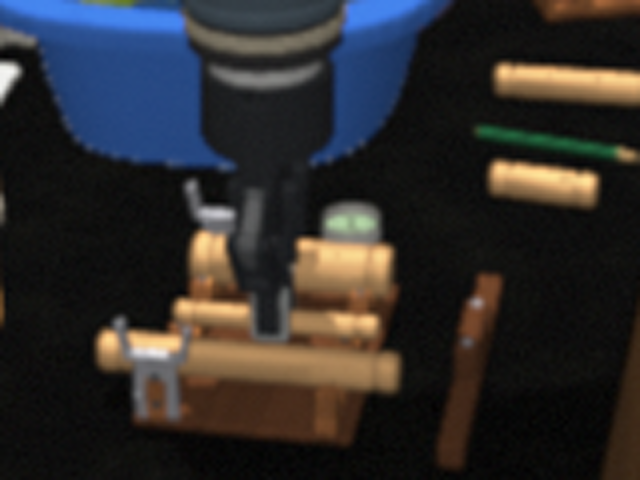

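The thin rod is between the pads near mid-length at crop (270,320), and the bar stands upright on the table at the right. Lift, then work out the carry to the tray's thin bed. From the mask heights I've corrected the tray centre by −2.3 mm in y.

```bash
cat >> h.py <<'E'
TR=(.4311,-.3442,23.2)
def bed(b,dx=0):
    p=frame(*TR,[[dx/1000,b/1000,0]])[0];go(p[0],p[1],TR[2]+90)
E
python3 -m handwheel '[[0,0,-0.005,0],[0,0,-0.015,0],[0,0,-0.03,0],[0,0,-0.06,0],[0,0,-0.09,0],[0,0,-0.12,0],[0,0,-0.15,0],[0,0,-0.18,0],[0,0,-0.2,0],[0,0,-0.2,0],[0,0,-0.2,0]]'; python3 -c "
from h import *
bed(-51,2)"
```

```text
time: 15.05
ee_pos: [0.5526, 0.2681, 0.1793]
orientation: [[-0.063, 0.998, 0.002], [0.998, 0.063, 0.001], [0.001, 0.002, -1.0]]
wrist_force: [0.1, 0.1, -1.6]
finger_gap: 0.0108
ee [0.5526 0.2681 0.1793] jaw deg 93.6 shift mm [-650.8 -140.8   -1. ] turn units -3.92 (or 32.08 ) j6 0.39 t 15.05
```

```bash
python3 -m handwheel '[[-0.02,-0.01,-0.005,0],[-0.06,-0.03,-0.005,0],[-0.1,-0.05,-0.005,-0.4],[-0.14,-0.07,-0.005,-0.8],[-0.18,-0.09,-0.005,-1.2],[-0.22,-0.11,-0.005,-1.6],[-0.26,-0.12,-0.005,-2],[-0.3,-0.13,-0.005,-2.4],[-0.34,-0.135,-0.005,-2.8],[-0.38,-0.14,-0.005,-3.2],[-0.42,-0.14,-0.005,-3.6],[-0.46,-0.14,-0.005,-3.9]]'; python3 -m handwheel '[[-0.03,0,0,0],[-0.06,0,0,0],[-0.1,0,0,0],[-0.13,0,0,0],[-0.155,0,0,0],[-0.175,0,0,0],[-0.175,0,0,0]]' | grep -v orient; python3 -c "
from h import *
bed(-51,2)"
```

```text
time: 16.05
ee_pos: [0.4393, -0.194, 0.1821]
orientation: [[-0.394, 0.919, -0.001], [0.919, 0.394, 0.0], [0.001, -0.001, -1.0]]
wrist_force: [1.8, 0.4, -0.2]
finger_gap: 0.0107
time: 16.63
ee_pos: [0.5094, -0.3557, 0.1804]
wrist_force: [-0.2, -1.0, 0.3]
finger_gap: 0.011
ee [ 0.5094 -0.3557  0.1804] jaw deg 113.0 shift mm [ -9.8 -65.4   0.1] turn units -0.04 (or 35.96 ) j6 -1.01 t 16.63
```

```bash
python3 -m handwheel '[[-0.005,-0.03,0,0],[-0.01,-0.0655,0,0],[-0.01,-0.0655,0.03,0],[-0.01,-0.0655,0.07,0],[-0.01,-0.0655,0.11,0],[-0.01,-0.0655,0.14,0],[-0.01,-0.0655,0.165,0],[-0.01,-0.0655,0.175,0],[-0.01,-0.0655,0.175,0],[-0.01,-0.0655,0.175,0]]' | grep -v orient; python3 -c "
from h import *
bed(-51,2)"
```

```text
time: 17.47
ee_pos: [0.4531, -0.3878, 0.0082]
wrist_force: [0.6, -0.2, 0.5]
finger_gap: 0.0106
ee [ 0.4531 -0.3878  0.0082] jaw deg 113.1 shift mm [-2.2 -1.  -0. ] turn units -0.02 (or 35.98 ) j6 -1.11 t 17.47
```

```bash
python3 -m handwheel '[[-0.002,-0.001,0,0],[-0.002,-0.001,0.008,0],[-0.002,-0.001,0.016,0],[-0.002,-0.001,0.022,0],[-0.002,-0.001,0.026,0],[-0.002,-0.001,0.028,0],[-0.002,-0.001,0.028,0]]' | grep -v orient; python3 -c "
from h import *
bed(-51,2)
im=snapshot('top')[:,:,::-1];s=snapshot('side')[:,:,::-1]
a=cv2.resize(im[195:295,380:480],(400,400),interpolation=2)
b=cv2.resize(s[140:210,290:360],(400,400),interpolation=2)
cv2.imwrite('pics/b1.png',np.hstack([a,b]))"
```

```text
time: 18.05
ee_pos: [0.4527, -0.39, -0.021]
wrist_force: [0.4, 1.1, 0.1]
finger_gap: 0.0106
ee [ 0.4527 -0.39   -0.021 ] jaw deg 113.1 shift mm [-0.4  0.2 -0. ] turn units -0.02 (or 35.98 ) j6 -1.11 t 18.05
```

View pics/b1.png

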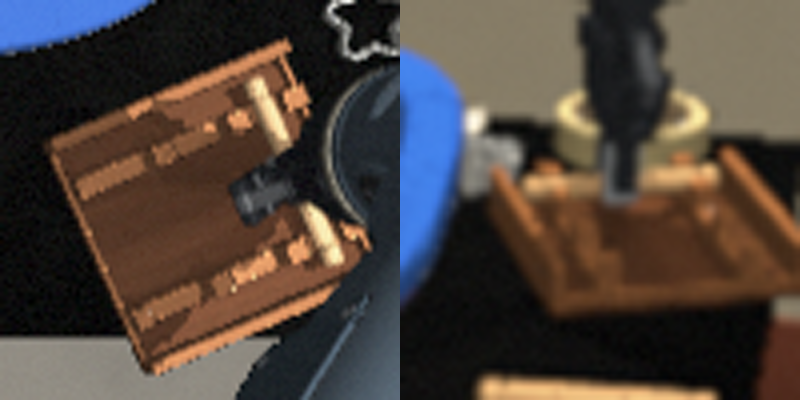

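The thin rod is down in its bed, between the teeth at both ends and clear of the end boards. It spans crop (265,85) to (330,260). Release it and go back for the thick rod.

```bash
python3 -m handwheel '[[0,0,0.0,0],[0,0,0.0,0],[0,0,0,0],[0,0,0,0],[0,0,-0.02,0],[0,0,-0.05,0],[0,0,-0.09,0],[0,0,-0.13,0],[0,0,-0.17,0],[0,0,-0.2,0],[0,0,-0.2,0]]' 0.026 40
python3 - <<'E'
from h import *
snapshot('top')
for t,z in [('thick_rod',.032),('thin_rod',.024),('long_rod',.028)]: rect('top',t,z)
go(.5554,.2155,93.6)
E
```

```text
time: 19.07
ee_pos: [0.455, -0.392, 0.1864]
orientation: [[-0.392, 0.92, 0.007], [0.92, 0.392, -0.006], [-0.008, 0.004, -1.0]]
wrist_force: [0.7, -0.6, 0.8]
finger_gap: 0.0262
thick_rod conf 0.97 centre [556.4 217.2] LxW [121.4  31.3] long-axis deg 2.6
thin_rod conf 0.69 centre [ 453.5 -392.3] LxW [116.9  14.5] long-axis deg 23.2
long_rod conf 0.63 centre [554.4 318.6] LxW [170.4  21.8] long-axis deg 4.5
ee [ 0.4526 -0.39    0.1786] jaw deg 113.1 shift mm [5.165e+02 3.322e+02 5.000e-01] turn units 3.9 (or -32.1 ) j6 -1.11 t 19.27
```

```bash
python3 -m handwheel '[[0.02,0.013,-0.01,0],[0.05,0.032,-0.01,0.4],[0.085,0.055,-0.01,0.8],[0.12,0.077,-0.01,1.2],[0.155,0.1,-0.01,1.6],[0.19,0.122,-0.01,2],[0.225,0.145,-0.01,2.4],[0.26,0.167,-0.01,2.8],[0.295,0.19,-0.01,3.2],[0.33,0.212,-0.01,3.6],[0.365,0.235,-0.01,3.9],[0.4,0.257,-0.01,3.9]]' 0.05 40| grep -v orient; python3 -c "
from h import *
go(.5554,.2155,93.6)"
```

```text
time: 20.27
ee_pos: [0.5315, 0.0805, 0.1883]
wrist_force: [0.7, -0.7, 0.3]
finger_gap: 0.0502
ee [0.5315 0.0805 0.1883] jaw deg 93.5 shift mm [ 1.333e+02  3.210e+01 -1.000e-01] turn units -0.02 (or 35.98 ) j6 0.09 t 20.27
```

```bash
python3 -m handwheel '[[0.035,0.008,0,0],[0.07,0.016,0,0],[0.105,0.025,0,0],[0.133,0.032,0,0],[0.133,0.032,0.02,0],[0.133,0.032,0.05,0],[0.133,0.032,0.08,0],[0.133,0.032,0.1,0],[0.133,0.032,0.1,0],[0.133,0.032,0.1,0]]' 0.048 40| grep -v orient; python3 -c "
from h import *
go(.5554,.2155,93.6)"
```

```text
time: 21.1
ee_pos: [0.5546, 0.2127, 0.0884]
wrist_force: [0.6, -0.8, 1.3]
finger_gap: 0.048
ee [0.5546 0.2127 0.0884] jaw deg 93.6 shift mm [ 2.7  1.  -0. ] turn units 0.0 (or -36.0 ) j6 0.3 t 21.1
```

```bash
python3 -m handwheel '[[0.003,0.001,0,0],[0.003,0.001,0.03,0],[0.003,0.001,0.06,0],[0.003,0.001,0.085,0],[0.003,0.001,0.1,0],[0.003,0.001,0.108,0],[0.003,0.001,0.108,0]]' 0.048 40| grep -v orient; python3 -m handwheel '[[0,0,0,0],[0,0,0,0],[0,0,0,0],[0,0,0,0],[0,0,0,0],[0,0,0,0]]' 0.0 40| grep -v orient;  python3 -m handwheel '[[0,0,-0.005,0],[0,0,-0.015,0],[0,0,-0.03,0],[0,0,-0.06,0],[0,0,-0.09,0],[0,0,-0.12,0],[0,0,-0.15,0],[0,0,-0.18,0],[0,0,-0.2,0],[0,0,-0.2,0],[0,0,-0.2,0]]'| grep -v orient
python3 - <<'E'
from h import *
snapshot('side')
for R in regions_of('side','thick_rod')[:1]:
    b=R['bbox'];print(b,R['conf'])
    e=env.state()['ee_pos'];a=np.radians(3.6);ax=np.array([np.cos(a),np.sin(a),0])
    print(w2px('side',[e+[0,0,.057]-ax*.06,e+[0,0,.057],e+[0,0,.057]+ax*.06]))
bed(47)
E
```

```text
time: 21.68
ee_pos: [0.5567, 0.2163, -0.0187]
wrist_force: [0.1, -0.1, -0.3]
finger_gap: 0.0481
time: 22.18
ee_pos: [0.558, 0.2168, -0.0165]
wrist_force: [-1.7, 0.5, 8.0]
finger_gap: 0.0269
time: 23.1
ee_pos: [0.5574, 0.2166, 0.1836]
wrist_force: [0.4, 0.0, -0.4]
finger_gap: 0.0271
[225.8, 171.4, 279.4, 188.1] 0.74
[[275.97333517 177.87792127]
 [249.68517568 176.30076303]
 [223.76279551 174.74554972]]
ee [0.5564 0.2162 0.1813] jaw deg 93.6 shift mm [-5.071e+02 -1.761e+02  2.000e-01] turn units -3.92 (or 32.08 ) j6 0.31 t 23.2
```

```bash
python3 -m handwheel '[[-0.015,-0.005,-0.005,0],[-0.045,-0.016,-0.005,-0.3],[-0.085,-0.03,-0.005,-0.7],[-0.125,-0.044,-0.005,-1.1],[-0.165,-0.058,-0.005,-1.5],[-0.205,-0.071,-0.005,-1.9],[-0.245,-0.085,-0.005,-2.3],[-0.285,-0.099,-0.005,-2.7],[-0.325,-0.113,-0.005,-3.1],[-0.365,-0.127,-0.005,-3.5],[-0.405,-0.141,-0.005,-3.92],[-0.44,-0.152,-0.005,-3.92]]'| grep -v orient; python3 -m handwheel '[[-0.02,-0.0,0,0],[-0.04,0,0,0],[-0.04,0,0,0],[-0.04,0,0,0]]' | grep -v orient; python3 -c "
from h import *
bed(47,3)"
```

```text
time: 24.2
ee_pos: [0.4308, -0.2331, 0.1862]
wrist_force: [1.7, 0.1, 0.4]
finger_gap: 0.0272
time: 24.53
ee_pos: [0.4478, -0.2686, 0.1857]
wrist_force: [-0.2, 1.4, -0.9]
finger_gap: 0.0272
ee [ 0.4478 -0.2686  0.1857] jaw deg 113.1 shift mm [-16.  -42.1   0. ] turn units -0.02 (or 35.98 ) j6 -0.94 t 24.53
```

```bash
python3 -m handwheel '[[-0.008,-0.02,0,0],[-0.016,-0.042,0,0],[-0.016,-0.042,0.03,0],[-0.016,-0.042,0.07,0],[-0.016,-0.042,0.11,0],[-0.016,-0.042,0.145,0],[-0.016,-0.042,0.165,0],[-0.016,-0.042,0.165,0],[-0.016,-0.042,0.165,0],[-0.016,-0.042,0.165,0]]' | grep -v orient; python3 -c "
from h import *
bed(47,3)"
```

```text
time: 25.37
ee_pos: [0.4171, -0.2994, 0.0232]
wrist_force: [0.6, -0.4, -0.0]
finger_gap: 0.0271
ee [ 0.4171 -0.2994  0.0232] jaw deg 113.2 shift mm [ 0.3 -1.7 -0. ] turn units 0.01 (or -35.99 ) j6 -1.03 t 25.37
```

```bash
python3 -m handwheel '[[0,-0.0015,0.008,0],[0,-0.0015,0.016,0],[0,-0.0015,0.024,0],[0,-0.0015,0.032,0],[0,-0.0015,0.036,0],[0,-0.0015,0.038,0],[0,-0.0015,0.038,0],[0,-0.0015,0.038,0]]' | grep -v orient; python3 -c "
from h import *
bed(47,3)
im=snapshot('top')[:,:,::-1];s=snapshot('side')[:,:,::-1]
a=cv2.resize(im[195:295,380:480],(400,400),interpolation=2)
b=cv2.resize(s[140:210,290:360],(400,400),interpolation=2)
cv2.imwrite('pics/b2.png',np.hstack([a,b]))"
```

```text
time: 26.03
ee_pos: [0.415, -0.2999, -0.0164]
wrist_force: [0.3, 0.9, 0.0]
finger_gap: 0.0269
ee [ 0.415  -0.2999 -0.0164] jaw deg 113.2 shift mm [-0.   0.3 -0. ] turn units 0.0 (or -36.0 ) j6 -1.03 t 26.03
```

View pics/b2.png

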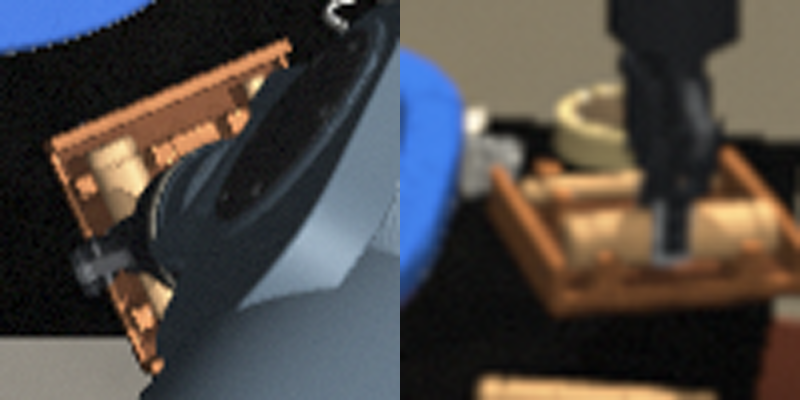

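The thick rod sits in the wide bed with a gap at both end boards; in the side crop it spans 568–775. Release it and go for the middle rod.

```bash
python3 -m handwheel '[[0,0,0.0,0],[0,0,0.0,0],[0,0,0,0],[0,0,0,0],[0,0,-0.02,0],[0,0,-0.05,0],[0,0,-0.09,0],[0,0,-0.12,0],[0,0,-0.15,0],[0,0,-0.15,0]]' 0.042 40| grep -v orient; python3 -c "
from h import *
go(.4269,-.1148,93.6)"
```

```text
time: 26.97
ee_pos: [0.4174, -0.3016, 0.1392]
wrist_force: [1.1, -0.3, -0.2]
finger_gap: 0.0418
ee [ 0.4174 -0.3016  0.1392] jaw deg 113.2 shift mm [167.9  82.4  -0.8] turn units 3.92 (or -32.08 ) j6 -1.03 t 26.97
```

```bash
python3 -m handwheel '[[0.02,0.01,0,0.5],[0.05,0.025,0,1.5],[0.09,0.044,0,2.5],[0.125,0.06,0,3.5],[0.155,0.076,0,3.9],[0.168,0.082,0,3.9],[0.168,0.082,0.03,3.9],[0.168,0.082,0.07,3.9],[0.168,0.082,0.1,3.9],[0.168,0.082,0.11,3.9],[0.168,0.082,0.11,3.9]]' 0.055 40| grep -v orient; python3 -c "
from h import *
go(.4269,-.1148,93.6)"
```

```text
time: 27.88
ee_pos: [0.4221, -0.1125, 0.0211]
wrist_force: [-0.3, 0.4, -0.2]
finger_gap: 0.0552
ee [ 0.4221 -0.1125  0.0211] jaw deg 93.7 shift mm [-2.6  4.7 -0. ] turn units 0.02 (or -35.98 ) j6 -0.33 t 27.88
```

```bash
python3 -m handwheel '[[-0.002,0.003,0,0],[-0.002,0.003,0.015,0],[-0.002,0.003,0.03,0],[-0.002,0.003,0.042,0],[-0.002,0.003,0.049,0],[-0.002,0.003,0.052,0],[-0.002,0.003,0.052,0],[-0.002,0.003,0.052,0]]' | grep -v orient; python3 -m handwheel '[[0,0,0.0,0],[0,0,0.0,0],[0,0,0,0],[0,0,0,0],[0,0,0,0],[0,0,0,0]]' 0.0 40 | grep -v orient; python3 -c "
from h import *
go(.4269,-.1148,93.6)"
```

```text
time: 28.55
ee_pos: [0.4281, -0.1152, -0.0276]
wrist_force: [-0.2, 0.1, -0.4]
finger_gap: 0.0551
time: 29.05
ee_pos: [0.4278, -0.1151, -0.0278]
wrist_force: [-1.6, 1.1, 8.5]
finger_gap: 0.0185
ee [ 0.4278 -0.1151 -0.0278] jaw deg 93.7 shift mm [ 0.4 -0.9 -0. ] turn units 0.02 (or -35.98 ) j6 -0.33 t 29.05
```

```bash
python3 -m handwheel '[[0,0,-0.005,0],[0,0,-0.015,0],[0,0,-0.03,0],[0,0,-0.06,0],[0,0,-0.09,0],[0,0,-0.12,0],[0,0,-0.15,0],[0,0,-0.15,0],[0,0,-0.15,0]]'| grep -v orient
python3 - <<'E'
from h import *
snapshot('side')
for R in regions_of('side','middle_rod')[:1]:
    print(R['bbox'],R['conf'])
    e=env.state()['ee_pos'];a=np.radians(3.6);ax=np.array([np.cos(a),np.sin(a),0])
    print(w2px('side',[e+[0,0,.047]-ax*.06,e+[0,0,.047],e+[0,0,.047]+ax*.06]))
bed(-6)
E
```

```text
time: 29.8
ee_pos: [0.4285, -0.1153, 0.1233]
wrist_force: [-0.3, 0.0, -0.8]
finger_gap: 0.0182
[307.1, 156.3, 347.3, 169.5] 0.55
[[346.97507452 161.33947507]
 [325.60253077 160.17349225]
 [304.46760605 159.02047279]]
ee [ 0.427  -0.1149  0.1211] jaw deg 93.7 shift mm [-234.7   -8.7   -0. ] turn units -3.9 (or 32.1 ) j6 -0.33 t 29.9
```

```bash
python3 -m handwheel '[[-0.02,-0.0,0,-0.3],[-0.05,-0.002,0,-0.8],[-0.09,-0.003,0,-1.4],[-0.13,-0.005,0,-2.2],[-0.17,-0.006,0,-3],[-0.205,-0.008,0,-3.6],[-0.235,-0.008,0,-3.9],[-0.235,-0.008,0.03,-3.9],[-0.235,-0.008,0.07,-3.9],[-0.235,-0.008,0.095,-3.9],[-0.235,-0.008,0.095,-3.9],[-0.235,-0.008,0.095,-3.9]]'| grep -v orient; python3 -c "
from h import *
bed(-6,2)"
```

```text
time: 30.9
ee_pos: [0.4332, -0.3489, 0.0253]
wrist_force: [1.4, 0.6, 0.7]
finger_gap: 0.0183
ee [ 0.4332 -0.3489  0.0253] jaw deg 113.2 shift mm [-0.8  1.9 -0. ] turn units 0.0 (or -36.0 ) j6 -1.08 t 30.9
```

```bash
python3 -m handwheel '[[-0.001,0.002,0.008,0],[-0.001,0.002,0.016,0],[-0.001,0.002,0.024,0],[-0.001,0.002,0.03,0],[-0.001,0.002,0.0345,0],[-0.001,0.002,0.0345,0],[-0.001,0.002,0.0345,0]]'| grep -v orient; python3 -c "
from h import *
bed(-6,2)
im=snapshot('top')[:,:,::-1];s=snapshot('side')[:,:,::-1]
a=cv2.resize(im[195:295,380:480],(400,400),interpolation=2)
b=cv2.resize(s[140:210,290:360],(400,400),interpolation=2)
cv2.imwrite('pics/b3.png',np.hstack([a,b]))"
```

```text
time: 31.48
ee_pos: [0.4367, -0.3501, -0.008]
wrist_force: [0.1, 0.2, -0.6]
finger_gap: 0.0181
ee [ 0.4367 -0.3501 -0.008 ] jaw deg 113.2 shift mm [ 1.6 -0.8  0. ] turn units 0.0 (or -36.0 ) j6 -1.08 t 31.48
```

View pics/b3.png

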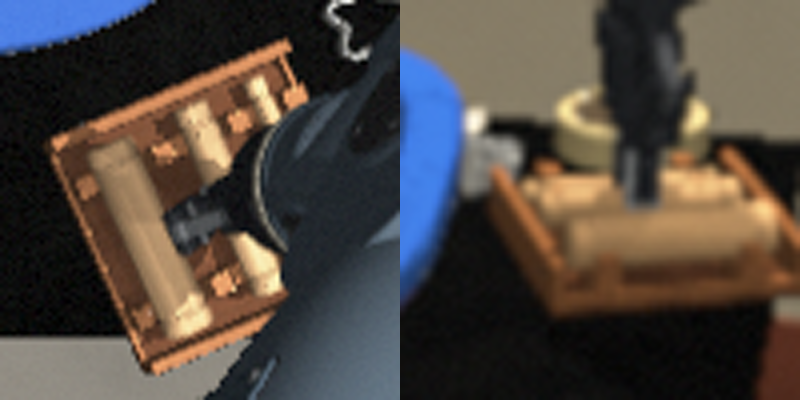

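All three rods lie in their own beds, and the middle rod is centred between the teeth. Lower it the last 2 mm, release and go back to the bar.

```bash
python3 -m handwheel '[[0.001,0,0.001,0],[0.0015,0,0.0022,0],[0.0015,0,0.0022,0]]'| grep -v orient; python3 -m handwheel '[[0,0,0.0,0],[0,0,0.0,0],[0,0,0,0],[0,0,0,0],[0,0,-0.02,0],[0,0,-0.05,0],[0,0,-0.09,0],[0,0,-0.13,0],[0,0,-0.16,0],[0,0,-0.16,0]]' 0.034 40| grep -v orient; python3 -c "
from h import *
go(.4343,.2645,3.1)"
```

```text
time: 31.83
ee_pos: [0.4364, -0.349, -0.0098]
wrist_force: [-1.2, -0.1, 2.8]
finger_gap: 0.0185
time: 32.67
ee_pos: [0.4385, -0.3506, 0.1563]
wrist_force: [0.1, -1.4, 0.7]
finger_gap: 0.0343
ee [ 0.4385 -0.3506  0.1563] jaw deg 113.2 shift mm [566.9 238.6  -3.3] turn units -13.98 (or 22.02 ) j6 -1.08 t 32.67
```

```bash
python3 -m handwheel '[[0.02,0.008,0,1],[0.05,0.021,0,2.4],[0.085,0.036,0,3.8],[0.122,0.051,0,5.2],[0.16,0.067,0,6.6],[0.197,0.083,0,8],[0.234,0.098,0,9.4],[0.27,0.114,0,10.8],[0.308,0.13,0,12.2],[0.345,0.145,0,13.6],[0.382,0.161,0,15],[0.42,0.177,0,16.4]]' 0.06 40| grep -v orient; python3 -c "
from h import *
go(.4343,.2645,3.1)"
```

```text
time: 33.67
ee_pos: [0.4338, 0.067, 0.15]
wrist_force: [0.3, -1.0, 0.1]
finger_gap: 0.0602
ee [0.4338 0.067  0.15  ] jaw deg 38.5 shift mm [ 123.4 -154.3    0. ] turn units 7.08 (or -28.92 ) j6 1.05 t 33.67
```

```bash
python3 -m handwheel '[[0.024,-0.03,0,1.2],[0.048,-0.06,0,2.4],[0.072,-0.09,0,3.6],[0.097,-0.12,0,4.8],[0.11,-0.138,0,5.8],[0.12,-0.15,0,6.5],[0.12,-0.15,0,6.5],[0.12,-0.15,0,6.5]]' 0.06 40| grep -v orient
python3 - <<'E'
from h import *
go(.4343,.2645,3.1)
snapshot('side')
r=regions_of('side','keeper_bar');print([(x['bbox'],x['conf']) for x in r[:2]], w2px('side',[[.4343,.2645,.03]]))
E
```

```text
time: 34.33
ee_pos: [0.4334, 0.2578, 0.1496]
wrist_force: [-0.1, -0.8, 0.1]
finger_gap: 0.06
ee [0.4334 0.2578 0.1496] jaw deg 6.5 shift mm [ 1.7 -6.5 -0. ] turn units 0.67 (or -35.33 ) j6 1.99 t 34.33
[([288.4, 257.8, 305.4, 305.9], 0.56)] [[297.44424419 272.31921894]]
```

Now down onto the bar; the reported grasp z was −0.029.

```bash
python3 -m handwheel '[[0.002,-0.0065,0,0.67],[0.002,-0.0065,0.03,0.67],[0.002,-0.0065,0.06,0.67],[0.002,-0.0065,0.09,0.67],[0.002,-0.0065,0.12,0.67],[0.002,-0.0065,0.14,0.67],[0.002,-0.0065,0.14,0.67],[0.002,-0.0065,0.14,0.67]]' 0.06 40| grep -v orient; python3 -c "
from h import *
go(.4343,.2645,3.1)"
```

```text
time: 35.1
ee_pos: [0.4346, 0.2629, 0.0099]
wrist_force: [-0.7, 0.2, 0.8]
finger_gap: 0.0598
ee [0.4346 0.2629 0.0099] jaw deg 2.9 shift mm [-0.2 -1.6 -0. ] turn units -0.03 (or 35.97 ) j6 2.06 t 35.1
```

```bash
python3 -m handwheel '[[0,-0.0015,0.01,0],[0,-0.0015,0.02,0],[0,-0.0015,0.03,0],[0,-0.0015,0.036,0],[0,-0.0015,0.038,0],[0,-0.0015,0.038,0],[0,-0.0015,0.038,0]]' 0.06 40| grep -v orient; python3 -m handwheel '[[0,0,0,0],[0,0,0,0],[0,0,0,0],[0,0,0,0],[0,0,0,0],[0,0,0,0],[0,0,0,0]]' 0.0 40| grep -v orient; python3 -c "
from h import *
go(.4344,.2645,3.1)"
```

```text
time: 35.68
ee_pos: [0.4349, 0.2656, -0.028]
wrist_force: [0.6, -0.9, 0.8]
finger_gap: 0.0601
time: 36.27
ee_pos: [0.4351, 0.2657, -0.0278]
wrist_force: [-0.7, 0.1, 6.7]
finger_gap: 0.0135
ee [ 0.4351  0.2657 -0.0278] jaw deg 3.0 shift mm [-0.8  1.2 -0. ] turn units -0.03 (or 35.97 ) j6 2.07 t 36.27
```

```bash
python3 -m handwheel '[[0,0,-0.01,0],[0,0,-0.03,0],[0,0,-0.06,0],[0,0,-0.09,0],[0,0,-0.12,0],[0.02,0,-0.12,0],[0.05,0,-0.12,0],[0.09,0,-0.12,0],[0.13,0,-0.12,0],[0.155,0,-0.12,0],[0.164,0,-0.12,0],[0.164,0,-0.12,0]]' | grep -v orient; python3 -m handwheel '[[0,0,0,0],[0,0,0,0]]' | grep -v orient;python3 -c "
from h import *
go(.5990,.2746,3.1)"
```

```text
time: 37.27
ee_pos: [0.6002, 0.2736, 0.0915]
wrist_force: [-0.7, 0.7, -1.3]
finger_gap: 0.0132
time: 37.43
ee_pos: [0.5977, 0.274, 0.0922]
wrist_force: [-0.2, 0.9, 0.3]
finger_gap: 0.0136
ee [0.5977 0.274  0.0922] jaw deg 3.0 shift mm [ 1.3 -0.5 -0. ] turn units -0.02 (or 35.98 ) j6 1.95 t 37.43
```

```bash
python3 -m handwheel '[[0.001,0,0.015,0],[0.001,0,0.03,0],[0.001,0,0.045,0],[0.001,0,0.052,0],[0.001,0,0.052,0],[0.001,0,0.052,0]]' | grep -v orient;python3 -c "
from h import *
go(.5990,.2746,3.1)
s=snapshot('side')[:,:,::-1]
crop('side',s,190,210,300,310,5,'pics/c1.png')"
```

```text
time: 37.93
ee_pos: [0.5991, 0.2742, 0.0406]
wrist_force: [0.7, 0.9, -0.1]
finger_gap: 0.0134
ee [0.5991 0.2742 0.0406] jaw deg 3.0 shift mm [-0.1 -0.4  0. ] turn units -0.02 (or 35.98 ) j6 1.95 t 37.93
```

View pics/c1.png

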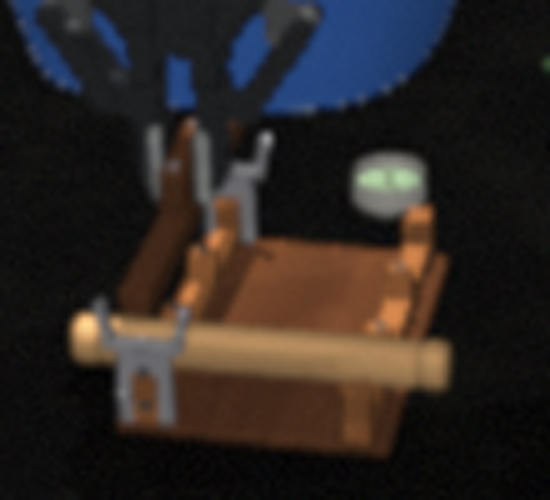

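The bar's near end at crop (140,300) lies between the near bracket's prongs (103 and 183), and a bit of it shows right of the finger at (235,130), in line with the far fork. Lower it to the seat.

```bash
python3 -m handwheel '[[0,0,0.005,0],[0,0,0.01,0],[0,0,0.014,0],[0,0,0.017,0],[0,0,0.018,0],[0,0,0.018,0]]' | grep -v orient; python3 -m handwheel '[[0,0,0.001,0],[0,0,0.002,0],[0,0,0.002,0]]' | grep -v orient
```

```text
time: 38.48
ee_pos: [0.5994, 0.274, 0.0215]
wrist_force: [-0.1, 0.2, -0.8]
finger_gap: 0.0134
time: 38.73
ee_pos: [0.5998, 0.2742, 0.0202]
wrist_force: [-0.7, 0.6, 2.2]
finger_gap: 0.0134
```

Contact is at 0.0202, which is the seat height I expected. Release and retract.

```bash
python3 -m handwheel '[[0,0,0,0],[0,0,0,0],[0,0,0,0],[0,0,0,0],[0,0,-0.02,0],[0,0,-0.05,0],[0,0,-0.09,0],[0,0,-0.13,0],[0,0,-0.17,0],[-0.03,0.0,-0.17,0],[-0.07,0.0,-0.17,0],[-0.11,0.0,-0.17,0]]' 0.06 40| grep -v orient; python3 -m handwheel '[[-0.03,-0.02,0,0],[-0.06,-0.05,0,0],[-0.09,-0.08,0,0],[-0.12,-0.11,0,0],[-0.15,-0.14,0,0],[-0.18,-0.17,0,0],[-0.2,-0.2,0,0],[-0.2,-0.2,0,0],[-0.2,-0.2,0,0]]' | grep -v orient
python3 - <<'E'
from h import *
im=snapshot('top')[:,:,::-1]
for t,z in [('keeper_bar',.062),('thin_rod',.024),('middle_rod',.028),('thick_rod',.032),('long_rod',.028),('offcut',.01)]: rect('top',t,z)
s=snapshot('side')[:,:,::-1]
a=cv2.resize(im[155:240,130:220],(424,400),interpolation=2)
b=cv2.resize(im[200:285,386:476],(376,355),interpolation=2)
c=cv2.resize(s[210:310,190:300],(220,200),interpolation=2)
d=cv2.resize(s[140:210,290:360],(200,200),interpolation=2)
o=np.zeros((600,800,3),np.uint8);o[:400,:424]=a;o[:355,424:]=b;o[400:,:220]=c;o[400:,230:430]=d
cv2.imwrite('pics/f.png',o)
E
```

```text
time: 39.73
ee_pos: [0.4896, 0.2686, 0.1902]
wrist_force: [-0.4, -0.1, 0.3]
finger_gap: 0.0598
time: 40.48
ee_pos: [0.2782, 0.459, 0.1897]
wrist_force: [0.5, 0.2, -1.1]
finger_gap: 0.0601
keeper_bar conf 0.55 centre [602.  269.6] LxW [178.5  19.4] long-axis deg -87.6
thin_rod conf 0.66 centre [ 454.  -392.1] LxW [117.9  14.2] long-axis deg 24.7
middle_rod conf 0.62 centre [ 436.4 -350.2] LxW [119.5  23.2] long-axis deg 23.2
thick_rod conf 0.88 centre [ 412.8 -301.7] LxW [120.8  31.6] long-axis deg 23.1
long_rod conf 0.63 centre [553.4 318.5] LxW [172.8  22. ] long-axis deg 4.4
offcut conf 0.8 centre [427.7  43.1] LxW [68.3 20.1] long-axis deg -2.9
```

View pics/f.png

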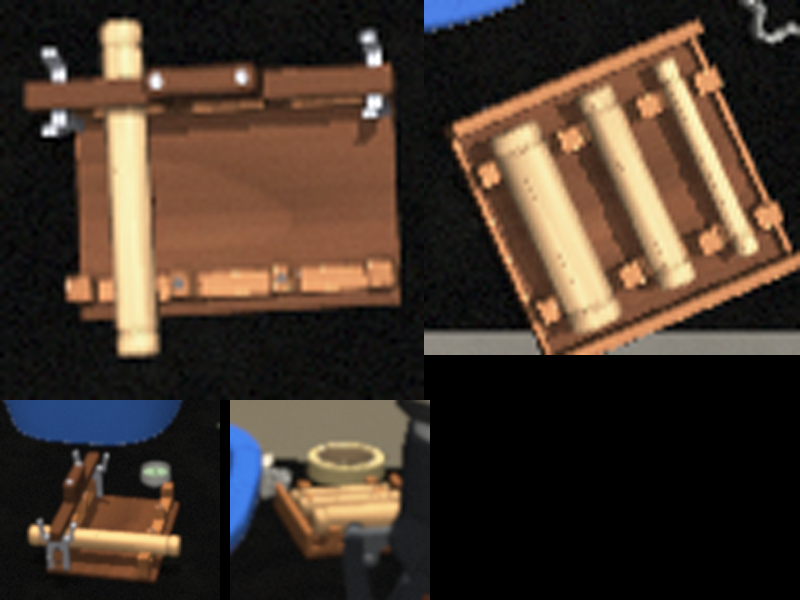

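The bar sits between the prongs of both forks, the three rods lie in their own beds clear of the end boards, and the long rod and offcut haven't moved. Handing in.

```bash
python3 -c "
from workcell import job
print(job.close_job())"
```

```text
the job is handed in; nothing more can be done
None
```

The kit tray is made up and the job is handed in at about 41 s of the 139 s allowed. I laid the keeper bar aside first. Then I put the thin, thick and middle rods in their own beds and set the bar back in both brackets.

**Last checks**
- **Rods:** the last pictures show all three between the right teeth and clear of the end boards. The mask centres are within about 4 mm of the bed centres, and the angles are 23–25° against 23.2° for the tray.
- **Bar:** it lies between the prongs of both brackets. It touched down at the expected seat height, within 1 mm, and its measured centre agrees with the start to about 2 mm.
- **Long rod and offcut:** both are where they started, within about 2 mm of measuring noise.
- **Robot:** the arm was well clear of everything at hand-in.

**What went wrong or disagreed**
- **Reported tool height:** the cameras showed the fingertips about 38 mm higher than the reported height. My first close on the bar missed because of this, without touching anything, and I allowed for the offset from then on.
- **Mistyped move:** my first move had values in the wrong units; the speed limit kept it to a short free move.
- **Force on the bar:** laying the bar aside, I lowered it a little too far, and the wrist force reached about 46 N through the held bar. The wrist limit is 120 N. The 40 N limit is for the arm or gripper body pressing on something, and here only the fingers held the bar. I then eased off before letting go.

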